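# Hold back the belt tensioner of an edge sander

## Robot

A 6-joint arm with a two-finger parallel gripper is mounted at the origin on the work surface. World frame = base frame: x ahead of the robot, y to its left, z up, the work surface at z = 0. Lengths are in m, angles in rad, forces in N, time in s.
With the tool pointing down it reaches from about 0.25 to 0.725 m from the base axis. Payload 4 kg.
Tool frame: the origin (TCP) lies at the very end of the fingers, on their centre line; the grasp point (between the pads) lies 19 mm behind it; z points along the fingers, y is the line along which they close (so a half turn about z gives the same grasp; the last joint's range is limited). The gripper opens to 85 mm and grips with 20 to 120 N. Pads are 22 mm wide; open, the fingers measure 114 mm over their backs; the gripper's body (76 mm by 85 mm) begins 54 mm behind the grasp point. The pads swing forward as they close: fully open they stand 13 mm farther back than shut.
Start: joints at [-1.347, 0.241, 0.005, 1.335, 0, 1.571], TCP at [0.111, -0.488, 0.231] pointing down, gripper open.
Joint ranges: [-2.72, 2.72], [-1.05, 1.87], [-1.09, 1.28], [-1.99, 2.15], [-1.42, 1.44], [-3.14, 3.14]. Speed limits (rad/s): [2.79, 2.79, 3.14, 3.14, 3.14, 3.14].

## Interface

Orientations are given as a unit quaternion [x, y, z, w].
In Python, from workcell import bot gives the robot as it stands.
- The arm moves only by the tool carry_out, never from a script. Its argument "increments" is one flat list of numbers, 5 for each row, row after row: the finger opening in cm, from 0 to 8.54, then the shift along the tool's x, y, z in cm, then the turn about the tool's z in rad. A call has exactly 5 rows; each row shifts and turns the commanded pose from where the row before left it, along the tool's axes as they then stand; what a row does not reach is not made up. A row lasts 1/8 s, in which the tool goes at most 62.5 mm and 10.7 degrees, less where a joint would pass 70% of its speed; a pose out of reach is approached as far as the arm can. A call with a gripper value outside its range is refused whole. The fingers move at their own pace and stop on an object; the grip force is fixed at half the most. Time passes only in rows, so rows that do not move let the fingers close, or fill a call up. It gives the time, the measured TCP pose, the force, the opening and the grip force at its end, in the units of the state.
- bot.get_obs(): the state, without advancing time (a new reading comes with each control period).
- bot.camera(name): name is "scene" or "top" or "wrist"; returns a dict with "pixels" (420x560x3 uint8, blue, green, red), "range_z" (420x560 float32, m along the optical axis (not along the pixel's ray), 0 where there is no reading), "mtx" (3x3 intrinsics, pixels), "D" ([k1, k2, p1, p2, k3] as OpenCV has them; the pictures are not rectified), "eye" and "attitude" of the camera in the world. Camera axes: x right, y down, z forward; pixel columns grow to the right and rows downward; lengths in m; the calibration is good to about 2 mm. A picture is of the moment at which its call begins.
- bot.job_done(): hands the job in; it is judged then, once.
Trained networks look in a picture, given as the dict that the camera call returned (one of the last four; its "shot" number tells which), for a name from the list of things; names that differ only in an ending like _2 or _b are one class to them, and where a whole thing is asked for, a point or a joint stands for the part that bears it (a point fixed in the world has none). Each returns a list of dicts, best first, with "p" (0 to 1); they miss things now and then, are a little off and sometimes report something else, mostly with a low value. They report only what shows in the picture. A call takes as long as a camera call.
- bot.find_in(picture, name): "xyz" ([x, y, z] in m, in the coordinates of the camera as it stood for that picture, good to about 4 mm: the middle of the surface that is visible of it).
- bot.regions_of(picture, name): "mask" (420x560 bool, what is visible of it).
- bot.place_of(picture, name): "xyz" ([x, y, z] in m, in the coordinates of the camera as it stood for that picture, good to about 4 mm: a listed point, or the origin of a listed thing).
The state is a dict: "clock": time; "joint_pos": joint angles; "joint_vel": joint speeds; "tau": joint torques, N m; "eef_pos": TCP position; "tool_rot": TCP orientation; "ft_force": force on the tool from outside, world axes, zero at the start; "ft_torque": the same for the moment, N m; "grip_width": finger opening in m; "grasp_force": force on a finger pad.
Only numpy, scipy, OpenCV 4.12 (cv2) and the standard library are available. Lean on these libraries where they do the work, as an engineer would, in place of code of your own. Each camera call takes 0.05 s, during which the arm holds its last target. There are 200 camera calls.

## Task

The edge sander's belt is off for a change, and its tensioner must be slackened for the new one: first slide the yellow pawl slider by its black grip fully home towards the arm's brass tooth. Then push the tensioner arm back by its red handle, past the click of the pawl, right back to its stop or nearly so. Finish while still holding the arm there with the fingers, so that the hand and not the pawl carries the spring, and leave the other things on the bench and deck alone.

Things in the scene. Friction and masses are not known exactly. Their poses are not given: they have to be found in the camera images.
- sander: orange deck with aluminium top, fixed on the bench, 250 (x) by 360 mm (y), top 28 mm high. Origin on the bench under it; at yaw 0 x points away from the robot, y left; yaw within 0.4 rad. On it: black roller 56 wide, 106 high, at x 0, y +145; steel platen 100 high at x -27, y +18 to +103; motor 62 wide, 88 high at x +88, y +162; pawl slider at x +75; arm pivot at x +75, y -70 (mm). Nothing is over 121 mm high
- tensioner_arm: blue bar 24 mm wide, top 53 mm above the bench, 150 mm from pivot to red handle, with an aluminium idler roller (44 mm wide, top 114 mm high) 85 mm from the pivot and a steel quadrant with brass tooth. Origin on the pivot axis, 38 mm above the bench; z up; at joint value 0 its axes are parallel to the sander's and the bar runs 0.35 rad from the sander's -x towards its -y
- red_handle (a point): centre of the red handle at the arm's free end: an upright round post 20 mm across, from 53 to 121 mm above the bench; this point is 87 mm up, on the post's axis, 150 mm from the pivot. It starts near the sander's front right (-x, -y) and is pushed roughly towards the sander's +y, on an arc about the pivot, 105 mm in all
- tension (a joint): angle of the tensioner arm (rad) about its upright pivot: 0 at rest, growing as it is pushed back (clockwise from above), 0.70 hard stop. The spring takes 3.5 N at the handle at 0, 10.5 N at 0.70. With the slider home the pawl rides up the tooth from about 0.1 (some 1 N more), clicks in behind it at about 0.46, and would catch the arm there if let go
- pawl_grip (a point): centre of the black upright round grip on the yellow pawl slider: 16 mm across, from 46 to 96 mm above the bench; this point is 74 mm above the bench on its axis. Slides along the sander's -y
- pawl_slider (a joint): travel of the pawl slider (m): 0 = drawn fully back, 0.030 = fully home towards the arm's tooth (hard stop), along the sander's -y. Stiff: takes about 5 N to move, and stays where it is left. Starts between 0 and 0.008
- pawl (a joint): how far the sprung pawl is pressed back into its slider (m): 0 = fully out, about 0.007 as the tooth's peak passes under it with the slider home, then it springs out again: the click
- spare_bearing_c (a point): steel ring 32 mm across, 12 mm high, lying on the sander's deck at its front left; this point is its centre. A bystander: leave alone
- oak_drawer: open oak drawer 160 x 120 x 70 mm on the bench, left; origin under its centre. A bystander: leave alone
- oak_box: oak box with lid 154 x 134 x 114 mm on the bench, right; origin under its centre. A bystander: leave alone
- top_cover: the sander's orange top cover, a flat plate 140 x 240 x 12 mm (up to 15 mm with its black inlay) lying on the bench, right; origin under its centre. A bystander: leave alone
- glue_bottle: white bottle 56 mm across, 150 mm tall, upright on the bench; origin under its centre. A bystander: leave alone
- wrench: steel wrench lying on the bench, left. A bystander: leave alone
- brush: brush lying on the bench, right. A bystander: leave alone

How it is judged:
By the outcome, as a careful person would: the job done as asked, in the order asked, and still so for the second after the job is handed in, while the arm keeps its last pose, push and grip.
It also fails if it takes over 48 s, if anything falls off the work surface, if the arm or the gripper's body presses on something with over 40 N, if the wrist force passes 120 N, or if a joint passes its speed limit or range.

## Working session

There is one attempt and no reset: what is moved stays moved. The work goes in short steps, Python scripts to look and compute and a tool call to move; the robot and the scene stay as the last step left them, time stands still between calls to the robot, and variables do not carry over. Pictures are saved under pics/ and viewed, at most 10 in all, crops included, and the job is handed in when it is done.

Besides the shell and the picture viewer there is one more tool, called after "Emit:" as name(argument=value, ...), one argument or row to a line, values as JSON. carry_out: Moves the arm, as the interface text tells. Its arguments: {"type":"object","properties":{"increments":{"type":"array","items":{"type":"number"}}},"required":["increments"]}

```bash
mkdir -p pics; cat > h.py <<'E'
import numpy as np, cv2
from workcell import bot
from scipy.spatial.transform import Rotation as R
def w(pic,p):
    a=np.array(pic["attitude"]); M=a if a.shape==(3,3) else R.from_quat(a).as_matrix()
    return M@np.array(p)+np.array(pic["eye"])
E
python3 - <<'E'
from h import *
o=bot.get_obs()
for k in("clock","eef_pos","tool_rot","ft_force","grip_width"):print(k,o[k])
ims=[]
for c in("top","scene"):
    p=bot.camera(c); ims.append(p["pixels"]); cv2.imwrite(f"pics/{c}0.png",p["pixels"])
    if c=="top":print(p["attitude"],p["eye"])
    for n in("sander","tensioner_arm","red_handle","pawl_grip","spare_bearing_c","glue_bottle","oak_box","oak_drawer","top_cover"):
        for r in bot.place_of(p,n)[:2]:print(c,n,w(p,r["xyz"]).round(4),round(r["p"],2))
E
```

```text
clock 0.0
eef_pos [ 0.11081073 -0.48691425  0.23039829]
tool_rot [ 9.93748337e-01  1.11638440e-01 -1.19936655e-04 -1.04282125e-03]
ft_force [-0.11856985 -0.72995668  0.08675196]
grip_width 0.08552855111794173
[ 0.70824201 -0.70215619  0.04299212 -0.05934316] [ 0.30753066 -0.03440326  1.24350451]
top sander [ 0.5448  0.0662 -0.0066] 0.89
top tensioner_arm [ 0.6213 -0.0043  0.0387] 0.63
top red_handle [ 0.4805 -0.0568  0.0856] 0.9
top pawl_grip [0.6187 0.1246 0.0704] 0.75
top spare_bearing_c [0.4553 0.19   0.0316] 0.58
top oak_box [ 0.6827 -0.4374 -0.0014] 0.8
top oak_drawer [4.946e-01 4.666e-01 4.000e-04] 0.72
top top_cover [ 0.4334 -0.5269 -0.0016] 0.62
top top_cover [ 0.6873 -0.4375 -0.0021] 0.56
scene sander [5.48e-01 6.57e-02 1.00e-04] 0.93
scene tensioner_arm [ 0.6192 -0.0037  0.0378] 0.56
scene red_handle [ 0.4808 -0.0553  0.0861] 0.91
scene pawl_grip [ 0.6853 -0.4337 -0.0029] 0.71
scene pawl_grip [0.6175 0.1274 0.0728] 0.56
scene spare_bearing_c [0.4538 0.1829 0.0294] 0.5
scene glue_bottle [0.6465 0.4159 0.    ] 0.71
scene glue_bottle [0.4527 0.1832 0.0271] 0.42
scene oak_box [ 0.6831 -0.4332 -0.0031] 0.68
scene oak_box [0.6161 0.1236 0.0727] 0.68
scene oak_drawer [ 0.5006  0.467  -0.0027] 0.66
```

View pics/top0.png

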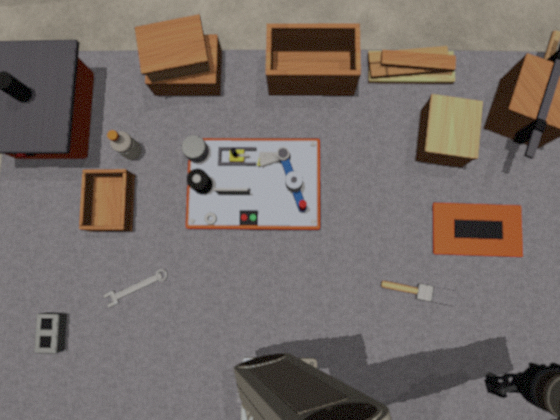

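View pics/scene0.png

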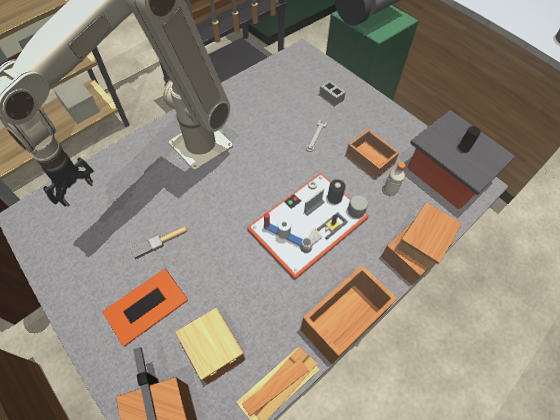

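The top view shows the sander at columns 187–320, rows 138–230. The red handle is at about (303,204), the pivot at (284,154) and the yellow slider with its black grip at (236,154). Sander yaw is about 0. The path at z 0.23 is clear.

Emit:
carry_out(
  increments=[8.5,0,0,0,0.112,8.5,0,0,0,0.112,8.5,3.2,-3.85,0,0,8.5,3.2,-3.85,0,0,8.5,3.2,-3.85,0,0],
)

```text
clock: 1.62
eef_pos: [0.2077, -0.371, 0.2314]
tool_rot: [1.0, -0.001, 0.0, 0.0]
ft_force: [0.1, -1.1, -0.1]
grip_width: 0.085
grasp_force: 0.0
```

Emit:
carry_out(
  increments=[8.5,3.2,-3.85,0,0,8.5,3.2,-3.85,0,0,8.5,3.2,-3.85,0,0,8.5,3.2,-3.85,0,0,8.5,3.2,-3.85,0,0],
)

```text
clock: 2.25
eef_pos: [0.368, -0.1783, 0.2316]
tool_rot: [1.0, -0.0, 0.0, 0.0]
ft_force: [-0.0, -0.3, -0.5]
grip_width: 0.0848
grasp_force: 0.0
```

Emit:
carry_out(
  increments=[5,3.2,-3.85,0,0,5,3.2,-3.85,0,0,5,3.2,-3.85,0,0,5,3.2,-3.85,0,0,5,0,0,0,0],
)

```text
clock: 2.88
eef_pos: [0.4968, -0.0231, 0.2308]
tool_rot: [1.0, 0.002, 0.0, -0.0]
ft_force: [0.2, -0.2, -0.2]
grip_width: 0.0503
grasp_force: 0.0
```

```bash
cat > look.py <<'E'
from h import *
import sys
o=bot.get_obs(); q=R.from_quat(o["tool_rot"]).as_matrix()
print(o["clock"],np.round(o["eef_pos"],4),"xaxis",q[:,0].round(3),"z",q[:,2].round(3),"F",np.round(o["ft_force"],1),o["grip_width"],o["grasp_force"])
for c in("wrist","top","scene"):
    p=bot.camera(c); cv2.imwrite(f"pics/{c}{sys.argv[1]}.png",p["pixels"])
    for n in("sander","tensioner_arm","red_handle","pawl_grip"):
        for r in bot.place_of(p,n)[:1]:print(c,n,w(p,r["xyz"]).round(4),round(r["p"],2))
E
python3 look.py 1
```

```text
2.875 [ 0.4968 -0.0231  0.2308] xaxis [1.    0.005 0.   ] z [ 0.  0. -1.] F [ 0.2 -0.2 -0.2] 0.05026693811369369 0.0
wrist sander [5.478e-01 6.360e-02 1.000e-04] 0.78
wrist tensioner_arm [ 0.6259 -0.0069  0.0368] 0.83
wrist red_handle [ 0.4828 -0.058   0.0841] 0.89
top sander [ 0.5476  0.0663 -0.0054] 0.94
top red_handle [ 4.330e-01 -5.274e-01 -2.000e-04] 0.59
top pawl_grip [0.6239 0.1236 0.0717] 0.77
scene sander [0.5483 0.0655 0.0006] 0.78
scene tensioner_arm [ 6.195e-01 -1.000e-04  3.520e-02] 0.64
scene red_handle [ 0.4803 -0.0579  0.0887] 0.77
scene pawl_grip [0.6201 0.1242 0.0724] 0.54
```

View pics/wrist1.png

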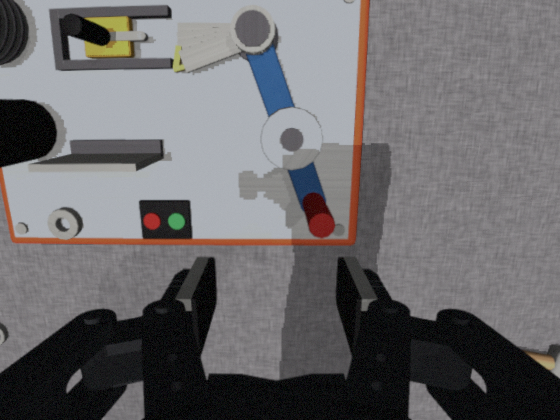

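The wrist picture shows the grip top at about (75,25), the handle at (320,222), and free space around both. I'll go over the grip, with the fingers closing along y.

```bash
python3 - <<'E'
from h import *
p=bot.camera("wrist")
M=p["mtx"];D=np.array(p["D"])
for n,u,v in(("grip",75,25),("grip2",80,28),("rail",110,65),("rail2",58,40),("yellow",100,20),("rod",135,36),("handle",320,225),("pivot",252,28),("idler",291,139)):
    z=p["range_z"][v,u]; n2=cv2.undistortPoints(np.array([[[u,v]]],float),np.array(M),D)[0,0]
    print(n,w(p,[n2[0]*z,n2[1]*z,z]).round(4))
E
```

```text
grip [0.6214 0.1166 0.0961]
grip2 [0.6201 0.1153 0.0917]
rail [0.5995 0.1175 0.0404]
rail2 [0.6215 0.1622 0.0394]
yellow [0.6347 0.1197 0.0471]
rod [0.6215 0.0912 0.0467]
handle [ 0.4806 -0.0579  0.121 ]
pivot [ 0.6213 -0.008   0.073 ]
idler [ 0.5417 -0.0364  0.118 ]
```

Emit:
carry_out(
  increments=[5,3.1,-3.7,0,0,5,3.1,-3.7,0,0,5,3.1,-3.7,0,0,5,3.0,-3.7,0,0,5,0,0,0,0],
)

```text
clock: 4.3
eef_pos: [0.6184, 0.0712, 0.232]
tool_rot: [0.999, 0.047, -0.002, -0.022]
ft_force: [-0.2, 0.5, 0.3]
grip_width: 0.0502
grasp_force: 0.0
```

Emit:
carry_out(
  increments=[5,0,0,0,0,5,0,0,0,0,5,0,0,0,0,5,0,0,0,0,5,0,0,0,0],
)

```text
clock: 4.92
eef_pos: [0.617, 0.0695, 0.2337]
tool_rot: [0.999, 0.046, -0.001, -0.022]
ft_force: [0.1, 0.6, -0.1]
grip_width: 0.0501
grasp_force: 0.0
```

```bash
python3 look.py 2; python3 -c "
from h import *
print(bot.get_obs()['joint_pos'])"
```

```text
4.925 [0.617  0.0695 0.2337] xaxis [ 0.996  0.091 -0.   ] z [-0.004  0.045 -0.999] F [ 0.1  0.6 -0.1] 0.05007743697699078 0.0
wrist sander [ 0.551   0.0694 -0.0014] 0.59
wrist tensioner_arm [ 0.6264 -0.0024  0.0387] 0.63
wrist red_handle [0.6221 0.124  0.0752] 0.38
wrist pawl_grip [0.6235 0.1218 0.0754] 0.7
top tensioner_arm [ 0.62   -0.0052  0.0376] 0.87
top red_handle [ 0.4824 -0.0588  0.0854] 0.65
scene sander [ 0.5505  0.0658 -0.001 ] 0.58
scene tensioner_arm [ 0.6181 -0.0035  0.0377] 0.71
scene red_handle [ 0.4825 -0.0603  0.0878] 0.59
scene pawl_grip [0.6173 0.1229 0.0733] 0.43
[0.09059468 0.48849817 0.36988987 1.45284954 0.04494203 3.14060119]
```

Joint 6 is at its limit, so I'll use the half-turn equivalent of this grasp.

Emit:
carry_out(
  increments=[5,0,0,0,-0.18,5,0,0,0,-0.18,5,0,0,0,-0.18,5,0,0,0,-0.18,5,0,0,0,-0.18],
)

```text
clock: 6.3
eef_pos: [0.6171, 0.0697, 0.2334]
tool_rot: [0.878, 0.478, 0.009, -0.021]
ft_force: [0.3, 0.1, 0.3]
grip_width: 0.0501
grasp_force: 0.0
```

Emit:
carry_out(
  increments=[5,0,0,0,-0.18,5,0,0,0,-0.18,5,0,0,0,-0.18,5,0,0,0,-0.18,5,0,0,0,-0.18],
)

```text
clock: 6.92
eef_pos: [0.6171, 0.0697, 0.2334]
tool_rot: [0.583, 0.812, 0.017, -0.015]
ft_force: [-0.1, -0.4, -0.3]
grip_width: 0.0499
grasp_force: 0.0
```

Emit:
carry_out(
  increments=[5,0,0,0,-0.18,5,0,0,0,-0.18,5,0,0,0,-0.18,5,0,0,0,-0.18,5,0,0,0,-0.18],
)

```text
clock: 7.55
eef_pos: [0.6171, 0.0697, 0.2334]
tool_rot: [0.171, 0.985, 0.022, -0.006]
ft_force: [-0.1, -0.7, 0.4]
grip_width: 0.0501
grasp_force: 0.0
```

Emit:
carry_out(
  increments=[5,0,0,0,-0.18,5,0,0,0,-0.18,5,0,0,0,0,5,0,0,0,0,5,0,0,0,0],
)

```text
clock: 8.18
eef_pos: [0.6171, 0.0697, 0.2334]
tool_rot: [-0.004, 1.0, 0.022, -0.002]
ft_force: [-0.3, -0.2, 0.2]
grip_width: 0.0501
grasp_force: 0.0
```

```bash
python3 look.py 3; python3 -c "
from h import *
print(bot.get_obs()['joint_pos'])"
```

```text
8.175 [0.6171 0.0697 0.2334] xaxis [-1.    -0.009  0.004] z [-0.005  0.045 -0.999] F [-0.3 -0.2  0.2] 0.05011882904107408 0.0
wrist sander [ 5.499e-01  6.820e-02 -3.000e-04] 0.57
wrist tensioner_arm [ 0.6248 -0.0057  0.039 ] 0.8
wrist red_handle [ 0.4835 -0.0595  0.0856] 0.88
wrist pawl_grip [0.6242 0.1219 0.0755] 0.7
top tensioner_arm [ 0.6223 -0.0025  0.0345] 0.88
top red_handle [ 0.2691 -0.3648 -0.0061] 0.72
top pawl_grip [ 0.2683 -0.3644 -0.0031] 0.58
scene sander [ 0.6454  0.4193 -0.0037] 0.73
scene tensioner_arm [ 0.6199 -0.0017  0.0379] 0.86
scene red_handle [ 0.4787 -0.0557  0.0873] 0.68
scene pawl_grip [0.619  0.125  0.0738] 0.63
[0.09059693 0.48845522 0.36990597 1.4528063  0.04492929 0.08063558]
```

Emit:
carry_out(
  increments=[5,-0.5,4.5,0,0,5,0,0,5,0,5,0,0,5,0,5,0,0,2,0,5,0,0,0,0],
)

```text
clock: 9.55
eef_pos: [0.6194, 0.1199, 0.1132]
tool_rot: [-0.005, 1.0, 0.022, -0.005]
ft_force: [0.9, -0.0, -0.2]
grip_width: 0.0497
grasp_force: 0.0
```

```bash
python3 look.py 4; python3 -c "
import cv2,numpy as np
a=cv2.imread('pics/wrist4.png');b=cv2.imread('pics/scene4.png')[150:300,220:400]
b=cv2.resize(b,(504,420));cv2.imwrite('pics/m4.png',cv2.resize(np.hstack([a,b]),(800,316)))"
```

```text
9.55 [0.6194 0.1199 0.1132] xaxis [-1.    -0.01   0.009] z [-0.01   0.044 -0.999] F [ 0.9 -0.  -0.2] 0.04966840199496922 0.0
wrist sander [0.5511 0.0641 0.0007] 0.68
wrist tensioner_arm [ 0.6266 -0.0042  0.0367] 0.64
wrist pawl_grip [0.6231 0.1234 0.0736] 0.85
top sander [ 0.5472  0.0659 -0.0039] 0.89
top tensioner_arm [ 0.6217 -0.004   0.0376] 0.75
top red_handle [ 0.4814 -0.0597  0.0847] 0.8
scene sander [5.484e-01 6.350e-02 1.000e-04] 0.68
scene tensioner_arm [ 0.6179 -0.0021  0.0352] 0.97
scene red_handle [ 0.4825 -0.0573  0.0851] 0.75
scene pawl_grip [0.6191 0.1244 0.0712] 0.45
```

View pics/m4.png

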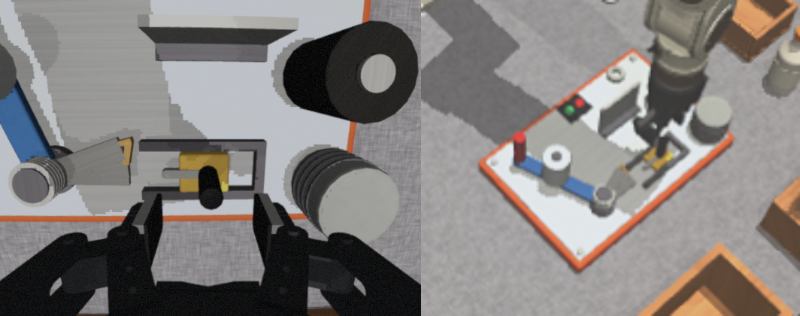

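The wrist picture shows the black grip at about (210,190), centred between the finger pads. I'll go down and close.

Emit:
carry_out(
  increments=[5,0,0,3,0,5,0,0,2,0,3,0,0,0,0,1,0,0,0,0,0,0,0,0,0],
)

```text
clock: 10.92
eef_pos: [0.6211, 0.1226, 0.0663]
tool_rot: [-0.005, 1.0, 0.022, -0.002]
ft_force: [-1.4, 2.2, -1.1]
grip_width: 0.0146
grasp_force: 58.5
```

Emit:
carry_out(
  increments=[0,0,0,0,0,0,0,0,0,0,0,0,-0.5,0,0,0,0,-0.5,0,0,0,0,-0.5,0,0],
)

```text
clock: 11.55
eef_pos: [0.6212, 0.1084, 0.0662]
tool_rot: [-0.006, 1.0, 0.023, -0.002]
ft_force: [-3.9, 5.8, 5.2]
grip_width: 0.0144
grasp_force: 59.6
```

Emit:
carry_out(
  increments=[0,0,-0.3,0,0,0,0,-0.3,0,0,0,0,-0.2,0,0,0,0,0,0,0,0,0,0,0,0],
)

```text
clock: 12.18
eef_pos: [0.6212, 0.1001, 0.0662]
tool_rot: [-0.005, 1.0, 0.023, -0.002]
ft_force: [-4.6, 4.8, 5.4]
grip_width: 0.0142
grasp_force: 59.7
```

Emit:
carry_out(
  increments=[0,0,-0.2,0,0,0,0,-0.1,0,0,0,0,-0.1,0,0,0,0,0,0,0,0,0,0,0,0],
)

```text
clock: 12.8
eef_pos: [0.6212, 0.099, 0.0662]
tool_rot: [-0.006, 1.0, 0.026, -0.002]
ft_force: [-3.6, 11.1, 6.0]
grip_width: 0.0145
grasp_force: 60.6
```

Emit:
carry_out(
  increments=[0,0,-0.2,0,0,0,0,-0.2,0,0,0,0,0,0,0,0,0,0,0,0,0,0,0,0,0],
)

```text
clock: 13.42
eef_pos: [0.6212, 0.0988, 0.0663]
tool_rot: [-0.008, 1.0, 0.029, -0.002]
ft_force: [-4.1, 19.3, 6.2]
grip_width: 0.0144
grasp_force: 62.1
```

```bash
python3 look.py 5
```

```text
13.425 [0.6212 0.0988 0.0663] xaxis [-1.    -0.016  0.003] z [-0.003  0.058 -0.998] F [-4.1 19.3  6.2] 0.01441686538776131 62.14499831199646
wrist sander [5.496e-01 6.570e-02 4.000e-04] 0.64
wrist tensioner_arm [ 0.6249 -0.0036  0.0364] 0.96
wrist pawl_grip [0.6231 0.1001 0.0721] 0.83
top sander [ 0.546   0.0653 -0.0062] 0.89
top tensioner_arm [ 0.6244 -0.0019  0.0344] 0.58
top red_handle [ 0.6434  0.4176 -0.0012] 0.24
scene sander [0.548  0.0664 0.0029] 0.77
scene tensioner_arm [ 0.6166 -0.0037  0.0384] 0.68
scene red_handle [ 0.4787 -0.0561  0.0887] 0.79
scene pawl_grip [0.6177 0.1022 0.0761] 0.55
```

The slider is at its hard stop: 19 N with no further motion. I'll ease off, release and lift.

Emit:
carry_out(
  increments=[0,0,0.6,0,0,2,0,0,0,0,4,0,0,0,0,5,0,0,0,0,5,0,0,-3,0],
)

```text
clock: 14.8
eef_pos: [0.619, 0.095, 0.0916]
tool_rot: [-0.004, 1.0, 0.022, -0.005]
ft_force: [0.2, -0.2, 0.4]
grip_width: 0.0498
grasp_force: 0.0
```

Emit:
carry_out(
  increments=[5,0,0,-4,0,5,0,0,-4,0,5,0,0,-4,0,5,3.5,-3.7,0,0,5,3.5,-3.7,0,-0.12],
)

```text
clock: 15.42
eef_pos: [0.5525, 0.0149, 0.2117]
tool_rot: [-0.067, 0.998, 0.022, 0.0]
ft_force: [-0.0, -0.8, -0.4]
grip_width: 0.0502
grasp_force: 0.0
```

Emit:
carry_out(
  increments=[5,3.0,-4.1,0,-0.12,5,2.5,-4.4,0,-0.11,5,0,0,0,0,5,0,0,0,0,5,0,0,0,0],
)

```text
clock: 16.05
eef_pos: [0.5152, -0.0765, 0.2072]
tool_rot: [-0.179, 0.984, 0.022, 0.002]
ft_force: [-0.1, 0.8, 0.0]
grip_width: 0.0501
grasp_force: 0.0
```

```bash
python3 look.py 6;python3 - <<'E'
from h import *
o=bot.get_obs();q=R.from_quat(o["tool_rot"]).as_matrix()
print(q.T@(np.array([.481,-.058,.07])-o["eef_pos"])*100,q[:,1])
E
```

```text
16.05 [ 0.5152 -0.0765  0.2072] xaxis [-0.936 -0.353 -0.012] z [-0.005  0.045 -0.999] F [-0.1  0.8  0. ] 0.05007756728659021 0.0
wrist sander [ 0.5527  0.0687 -0.0016] 0.91
wrist tensioner_arm [ 0.6233 -0.0052  0.0381] 0.76
wrist red_handle [ 0.4824 -0.057   0.0863] 0.96
top sander [ 0.5466  0.0672 -0.004 ] 0.95
top tensioner_arm [ 0.6189 -0.0049  0.0361] 0.6
top pawl_grip [0.6211 0.0976 0.0727] 0.74
scene sander [5.5e-01 6.7e-02 3.0e-04] 0.66
scene tensioner_arm [ 0.5009  0.4665 -0.0014] 0.74
scene red_handle [ 0.4785 -0.0572  0.09  ] 0.91
scene pawl_grip [0.6183 0.0985 0.0738] 0.49
[ 2.6339285   2.39557684 13.81327626] [-0.35207707  0.93496372  0.04341173]
```

View pics/wrist6.png

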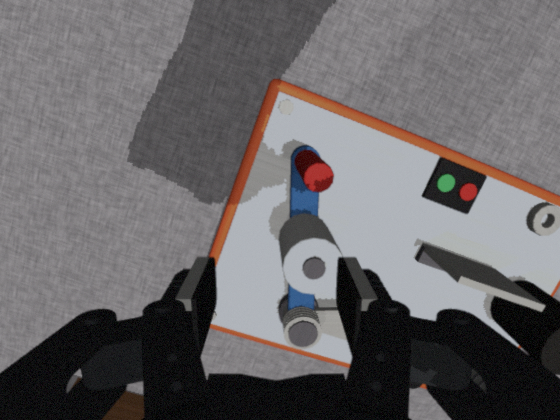

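The wrist picture shows the red handle top at about (318,178), with the arm in line with the tool. The slider is still home at y 0.098. I'll move over the handle and down.

Emit:
carry_out(
  increments=[5,2.6,2.4,0,0,5,0,0,0,0,5,0,0,4,0,5,0,0,0,0,5,0,0,0,0],
)

```text
clock: 17.42
eef_pos: [0.4825, -0.0624, 0.1689]
tool_rot: [-0.179, 0.984, 0.022, 0.002]
ft_force: [-0.3, 0.4, 0.3]
grip_width: 0.0501
grasp_force: 0.0
```

```bash
python3 look.py 7
```

```text
17.425 [ 0.4825 -0.0624  0.1689] xaxis [-0.936 -0.352 -0.012] z [-0.004  0.045 -0.999] F [-0.3  0.4  0.3] 0.050099374920943116 0.0
wrist tensioner_arm [ 0.625  -0.0029  0.0379] 0.76
wrist red_handle [ 0.4835 -0.0566  0.086 ] 0.81
top sander [ 0.5448  0.0646 -0.0067] 0.86
top tensioner_arm [ 0.6232 -0.0038  0.0372] 0.63
top pawl_grip [0.6214 0.0994 0.0719] 0.49
scene sander [5.481e-01 6.680e-02 2.000e-04] 0.93
scene tensioner_arm [ 0.6205 -0.0032  0.0371] 0.8
scene red_handle [ 0.4787 -0.0601  0.0892] 0.58
scene pawl_grip [0.6175 0.1014 0.0729] 0.68
```

View pics/wrist7.png

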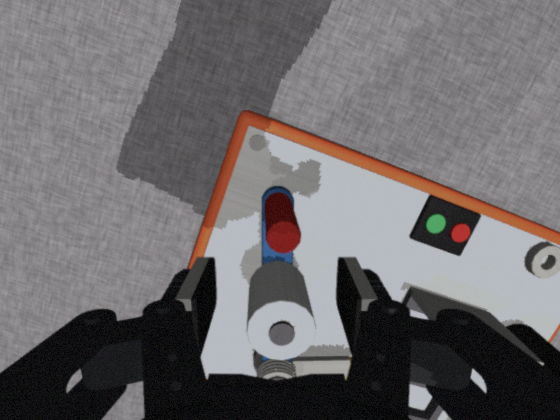

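The handle is at about (285,237), within the finger gap, and the idler is clear below it. I'll go down and close.

Emit:
carry_out(
  increments=[5,0,0,4,0,5,0,0,4,0,5,0,0,1.8,0,4,0,0,0,0,1,0,0,0,0],
)

```text
clock: 18.8
eef_pos: [0.4815, -0.057, 0.0709]
tool_rot: [-0.179, 0.984, 0.023, 0.002]
ft_force: [-9.0, 19.2, 5.4]
grip_width: 0.0231
grasp_force: 10.3
```

Emit:
carry_out(
  increments=[0,0,0,0,0,0,0,0,0,0,0,0,0,0,0,0,0,0,0,0,0,0,0,0,0],
)

```text
clock: 19.42
eef_pos: [0.4809, -0.0555, 0.0713]
tool_rot: [-0.18, 0.983, 0.024, 0.002]
ft_force: [-2.7, 9.9, 0.6]
grip_width: 0.0191
grasp_force: 58.3
```

Held on the handle. Now the arc, 0.05 rad per row.

Emit:
carry_out(
  increments=[0,-0.02,0.75,0.03,0.05,0,-0.02,0.75,0.03,0.05,0,-0.02,0.75,0.03,0.05,0,-0.02,0.75,0.03,0.05,0,0,0,0,0],
)

```text
clock: 20.05
eef_pos: [0.4741, -0.0298, 0.0713]
tool_rot: [-0.081, 0.997, 0.021, 0.0]
ft_force: [-3.1, -2.3, 0.8]
grip_width: 0.0187
grasp_force: 59.2
```

Emit:
carry_out(
  increments=[0,-0.02,0.75,0.03,0.05,0,-0.02,0.75,0.03,0.05,0,-0.02,0.75,0.03,0.05,0,-0.02,0.75,0.03,0.05,0,0,0,0,0],
)

```text
clock: 20.68
eef_pos: [0.4718, 0.0003, 0.0713]
tool_rot: [0.019, 1.0, 0.021, -0.003]
ft_force: [-4.8, -1.6, 2.8]
grip_width: 0.0189
grasp_force: 59.9
```

```bash
python3 - <<'E'
from h import *
o=bot.get_obs();q=R.from_quat(o["tool_rot"]).as_matrix()
e=np.array(o["eef_pos"])-.019*q[:,2]; d=e-[.621,-.004,0]
print(e,"q",.35-np.arctan2(-d[1],-d[0]),"r",np.hypot(*d[:2]),q.T@o["ft_force"])
E
```

```text
[ 0.471889   -0.0004976   0.09028545] q 0.37348422204442716 r 0.14915213207372097 [ 4.79558894 -1.63480661 -2.8662045 ]
```

Emit:
carry_out(
  increments=[0,-0.02,0.75,0.03,0.05,0,-0.02,0.75,0.03,0.05,0,-0.02,0.75,0.03,0.05,0,-0.02,0.75,0.03,0.05,0,-0.02,0.75,0.03,0.05],
)

```text
clock: 21.3
eef_pos: [0.4776, 0.0348, 0.0712]
tool_rot: [0.146, 0.989, 0.018, -0.005]
ft_force: [-3.1, -9.7, 4.8]
grip_width: 0.0186
grasp_force: 58.3
```

Emit:
carry_out(
  increments=[0,-0.02,0.75,0.03,0.05,0,0,0.3,0,0.02,0,0,0.2,0,0.0,0,0,0,0,0,0,0,0,0,0],
)

```text
clock: 21.92
eef_pos: [0.481, 0.0459, 0.0712]
tool_rot: [0.18, 0.983, 0.017, -0.007]
ft_force: [-3.9, -10.9, 6.0]
grip_width: 0.0189
grasp_force: 58.3
```

```bash
cat > q.py <<'E'
from h import *
o=bot.get_obs();q=R.from_quat(o["tool_rot"]).as_matrix()
e=np.array(o["eef_pos"])-.019*q[:,2]; d=e-[.621,-.004,0]
print(e,"q",.35-np.arctan2(-d[1],-d[0]),"r",np.hypot(*d[:2]),q.T@o["ft_force"],o["ft_force"],o["grip_width"])
E
python3 q.py; python3 look.py 8
```

```text
[0.48109629 0.04519983 0.0901423 ] q 0.6881611432378474 r 0.1483026337276464 [ -0.11957055 -11.33837988  -6.35951318] [ -3.86932642 -10.8697873    5.99104335] 0.01890875389567248
21.925 [0.481  0.0459 0.0712] xaxis [-0.935  0.354  0.019] z [-0.007  0.037 -0.999] F [ -3.9 -10.9   6. ] 0.01890875389567248 58.2868891954422
wrist sander [ 0.549   0.0677 -0.0022] 0.96
wrist red_handle [0.479  0.0426 0.0828] 0.61
top tensioner_arm [0.6232 0.0012 0.0362] 0.6
scene sander [5.49e-01 6.31e-02 4.00e-04] 0.92
scene tensioner_arm [ 6.16e-01 -4.00e-04  3.63e-02] 0.65
scene red_handle [0.4776 0.0429 0.087 ] 0.87
scene pawl_grip [0.6171 0.0962 0.0713] 0.72
```

Emit:
carry_out(
  increments=[0,0,0.2,0,0,0,0,0.2,0,0,0,0,0.2,0,0,0,0,0,0,0,0,0,0,0,0],
)

```text
clock: 23.3
eef_pos: [0.4818, 0.0479, 0.0711]
tool_rot: [0.182, 0.983, 0.014, -0.007]
ft_force: [-6.1, -22.1, 7.1]
grip_width: 0.0184
grasp_force: 58.1
```

```bash
python3 q.py
```

```text
[0.48196569 0.04733942 0.09010347] q 0.7037263937264863 r 0.14821024276893324 [ -2.09837405 -22.64329057  -7.67020435] [ -6.06742196 -22.11455926   7.07717994] 0.01844826578167969
```

The arm is on its stop: the force has jumped to 22 N. One check picture before handing in.

```bash
python3 look.py 9; python3 -c "
import cv2,numpy as np
a=cv2.imread('pics/wrist9.png');b=cv2.imread('pics/scene9.png')[150:300,220:400]
b=cv2.resize(b,(504,420));cv2.imwrite('pics/m9.png',cv2.resize(np.hstack([a,b]),(800,316)))"
```

```text
23.3 [0.4818 0.0479 0.0711] xaxis [-0.934  0.357  0.019] z [-0.009  0.029 -1.   ] F [ -6.1 -22.1   7.1] 0.01844826578167969 58.133554458618164
wrist sander [ 0.5506  0.0671 -0.0018] 0.74
wrist red_handle [0.4805 0.0457 0.0862] 0.7
top tensioner_arm [ 0.6256 -0.0036  0.0357] 0.76
scene sander [ 5.501e-01  6.490e-02 -3.000e-04] 0.58
scene tensioner_arm [ 0.6178 -0.0015  0.0363] 0.85
scene red_handle [0.4778 0.0465 0.0895] 0.83
scene pawl_grip [0.6169 0.0975 0.0708] 0.7
```

View pics/m9.png

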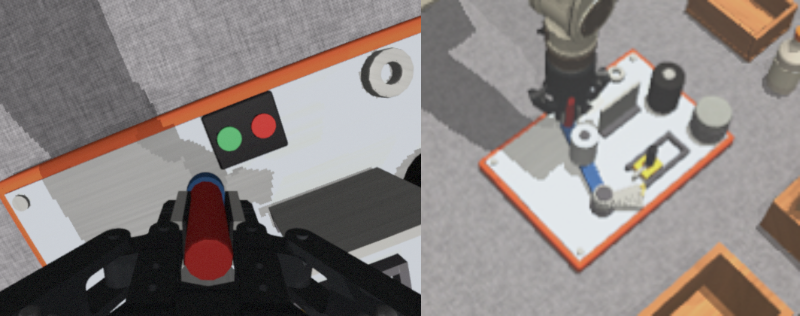

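The red handle sits between the pads at about (208,230). In the scene view the arm is swung right back, the slider is home, and the bearing at (385,72) is undisturbed.

```bash
python3 -c "
from workcell import bot
print(bot.job_done())"
```

```text
the job is handed in; nothing more can be done
None
```

I slid the pawl slider home to its hard stop, then pushed the tensioner arm back to its stop at about 0.70 rad, and handed the job in with the fingers still holding the red handle there; it took about 23 s, and the last pictures showed the spare bearing undisturbed.

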